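# Screw the right lid onto the leaning bail canister

## Robot

A 7-joint arm with a two-finger parallel gripper is mounted at the origin on the work surface. World frame = base frame: x ahead of the robot, y to its left, z up, the work surface at z = 0. Lengths are in mm, angles in rad, forces in N, time in s.
With the tool pointing down it reaches from about 425 to 1025 mm from the base axis. Payload 3.6 kg.
Tool frame: the origin (TCP) lies at the very end of the fingers, on their centre line; the grasp point (between the pads) lies 19 mm behind it; y points along the fingers, x is the direction in which the jaws open and shut, and the axes are right-handed (so a half turn about y gives the same grasp; the last joint's range is limited). The gripper opens to 85 mm and grips with 20 to 120 N. Pads are 22 mm wide; open, the fingers measure 114 mm over their backs; the gripper's body (76 mm by 85 mm) begins 54 mm behind the grasp point. The pads swing forward as they close: fully open they stand 13 mm farther back than shut.
Start: joints at [1.202, 0.591, 0.048, 1.609, -0.033, 0.943, -0.034], TCP at [197.431, -697.603, 231.302] pointing down, gripper open.
Joint ranges: [-2.69, 2.69], [-0.47, 2.24], [-1.27, 1.36], [0.19, 2.51], [-1.53, 4.68], [0.08, 2.07], [-3.09, 3.09]. Speed limits (rad/s): [2.57, 2.57, 3.14, 3.14, 3.14, 3.14, 3.14].

## Interface

Orientations are given as a unit quaternion [w, x, y, z].
In Python, from bench import telemetry, get_image, robot gives the robot as it stands. The module is installed in compiled form; this text tells all that it offers.
- The arm moves only by the tool carry_out, never from a script. Its argument "series" is a list of rows, each a list of 5 numbers: the shift along the tool's x, y, z in m, then the turn about the tool's y in rad, then the opening, from 0 (shut) to 1 (fully open). In form: [[x, y, z, turn, grip], ...]. A call has exactly 8 rows; each row shifts and turns the commanded pose from where the row before left it, along the tool's axes as they then stand; what a row does not reach is not made up. A row lasts 1/12 s, in which the tool goes at most 41.7 mm and 7.16 degrees, less where a joint would pass 70% of its speed; a pose out of reach is approached as far as the arm can. A call with a gripper value outside its range is refused whole. The fingers move at their own pace and stop on an object; the grip force is fixed at half the most. Time passes only in rows, so rows that do not move let the fingers close, or fill a call up. It gives the time, the measured TCP pose, the force and the opening at its end, in the units of the state.
- telemetry.read_state(): the state, without advancing time (a new reading comes with each control period).
- get_image(name): name is "side" or "top" or "wrist"; returns a dict with "pixels" (384x512x3 uint8, blue, green, red), "fx", "fy", "cx", "cy" (pixels), "extrinsics" (4x4, takes a point from camera to world coordinates). Camera axes: x right, y down, z forward; pixel columns grow to the right and rows downward; lengths in mm; the calibration is good to about 2 mm. A picture is of the moment at which its call begins. There is no depth.
- robot.hand_in(): hands the job in, once; it reports no verdict.
The state is a dict: "time": time; "joint_pos": joint angles; "dq": joint speeds; "joint_torque": joint torques, N m; "position": TCP position; "eef_rot": TCP orientation; "wrist_force": force on the tool from outside, world axes, zero at the start; "torque": the same for the moment, N m; "finger_gap": finger opening in mm.
Only numpy, scipy, OpenCV 4.12 (cv2) and the standard library are available. Lean on these libraries where they do the work, as an engineer would, in place of code of your own. Each camera call takes 0.05 s, during which the arm holds its last target. There are 200 camera calls.

## Task

Close the canister that leans on the sloping pine board with the one lid that fits it, the middle-sized of the three: set the lid squarely on the mouth, start the thread cleanly (turning the lid backward lets it drop a step into the thread), then screw it forward as far as it goes and let go. Do not force it, and leave the other two lids, the bail and the can on the table where they are.

Things in the scene. Friction and masses are not known exactly. Their poses are not given: they have to be found in the camera images.
- mouth (a point): Centre of the mouth (rim plane) of the grey canister with white threaded neck, fixed on a sloping pine board. z points out of the mouth along its axis, 30 degrees from vertical; x, y do not tell how the thread is turned. Canister 92 mm across; neck 72 mm, rim chamfered 2.5 mm; thread 82 mm across, four starts 90 degrees apart at an unknown angle about the axis.
- thread_top (a point): Point on the canister's axis 18 mm above the rim plane, axes as mouth. Set on, the lid's lugs rest on the thread with its mid-point 15 to 22 mm above the rim plane (26 if on end stops). Turned backward (counter-clockwise looking into the mouth) it climbs a ramp, up to 6 mm in 65 degrees, then can drop, within 95 degrees at most. Turned forward before the drop it jams.
- thread_start (a point): Point on the axis 12.2 mm above the rim plane, axes as mouth: the lid's mid-point once it has dropped into the thread. The drop is about 9 mm from the ramp's top and needs a light push along the axis; a stop ends the backward turn 10 degrees after it. Should the lugs happen to meet the starts, the lid drops at once.
- lid_home (a point): Point on the axis 7.1 mm above the rim plane, axes as mouth: the lid's mid-point when fully home. From the drop it screws forward (clockwise) 65 to 75 degrees, nearly level for the first 10, then 5 mm down in 55 degrees, to a hard stop. Friction keeps it there when let go.
- lid_medium_mid (a point): The lid that fits. Four lugs in its skirt leave a 75 mm opening. Blue screw lid, 94 mm across, 61 mm high, 0.11 kg: round skirt and flat top 29 mm high, on it an upright grip bar 64 mm long, 20 mm thick, 32 mm high. Point on the axis half-way up (30.5 mm); z out of the top, x along the bar. Stands on the table, bar up; the lids differ only in diameter.
- lid_small_mid (a point): Too small for the canister. Blue screw lid, 78 mm across, 61 mm high, 0.11 kg: round skirt and flat top 29 mm high, on it an upright grip bar 64 mm long, 20 mm thick, 32 mm high. Point on the axis half-way up (30.5 mm); z out of the top, x along the bar. Stands on the table, bar up; the lids differ only in diameter.
- lid_large_mid (a point): Too large for the canister. Blue screw lid, 110 mm across, 61 mm high, 0.11 kg: round skirt and flat top 29 mm high, on it an upright grip bar 64 mm long, 20 mm thick, 32 mm high. Point on the axis half-way up (30.5 mm); z out of the top, x along the bar. Stands on the table, bar up; the lids differ only in diameter.
- bail3: Turned wooden bail, 109 mm long, 16 mm thick, lying on the table beside the canister; origin under its middle, x along it.
- wax_can: Upright can with a green label, 60 mm across, 130 mm high; origin at the centre of its underside.
- stand: Galvanised bracket that carries the sloping board and canister, fixed to the table; origin under its middle. The mouth lies 51 mm along its -x from the origin, 160 mm above the table.
Mind the look-alikes: they are no part of the job. What is shaped like the part that bears lid_medium_mid but black is not meant.

How it is judged:
By the outcome, as a careful person would: the job done as asked, in the order asked, and still so for the second after the job is handed in, with the robot touching nothing.
It also fails if it takes over 58 s, if anything falls off the work surface, if the arm or the gripper's body presses on something with over 40 N, if the wrist force passes 120 N, or if a joint passes its speed limit or range.

## Working session

There is one attempt and no reset: what is moved stays moved. The work goes in short steps, Python scripts to look and compute and a tool call to move; the robot and the scene stay as the last step left them, time stands still between calls to the robot, and variables do not carry over. Pictures are saved under pics/ and viewed, on a budget of 10 in all, crops included, one or two more only if the job needs it, and the job is handed in when it is done.

Besides the shell and the picture viewer there is one more tool, called as name(argument=value, ...) on one line, values as JSON. carry_out: Moves the arm, as the interface text tells. Its arguments: {"type":"object","properties":{"series":{"type":"array","items":{"type":"array","items":{"type":"number"}}}},"required":["series"]}

```bash
mkdir -p pics
python3 - <<'E'
from bench import telemetry,get_image
import cv2,numpy as np
s=telemetry.read_state();print(s)
for n in("side","top"):
    d=get_image(n);cv2.imwrite(f"pics/{n}0.png",d["pixels"]);np.save(n+"_ext.npy",d["extrinsics"]);print(n,d["fx"],d["fy"],d["cx"],d["cy"],np.round(d["extrinsics"],4).tolist())
E
```

```text
{'time': 0.0, 'joint_pos': array([ 1.20152865,  0.59209484,  0.04827182,  1.60986064, -0.03328022,
        0.94270871, -0.03371489]), 'dq': array([ 1.69671487e-03, -3.71116370e-04,  8.36278839e-05,  4.75370171e-04,
       -7.62019808e-04, -3.40740357e-04, -1.99787413e-04]), 'joint_torque': array([-2.65264534e-04, -5.48691022e+01,  1.54655568e+00, -1.98122728e+01,
        9.37756500e-03,  8.60038097e-03, -5.39172120e-06]), 'position': array([ 197.19348775, -696.78478745,  230.14339301]), 'eef_rot': array([ 0.56444607, -0.56355208,  0.42716811, -0.42583694]), 'wrist_force': array([-0.26937985, -0.64146733, -0.02205314]), 'torque': array([-0.04109466,  0.07644798,  0.05991109]), 'finger_gap': 85.26708653492393}
side 416.9219350045984 416.9219350045984 259.2451081558336 187.80955857768606 [[-0.9715, -0.1474, 0.1857, 294.4667], [-0.2371, 0.5964, -0.7669, 586.6299], [0.0023, -0.789, -0.6144, 710.2436], [0.0, 0.0, 0.0, 1.0]]
top 415.99046261177097 415.99046261177097 254.48881692117533 189.4693926724205 [[-0.0006, -0.9901, 0.1402, 295.3153], [-0.9999, 0.0021, 0.0107, -116.1812], [-0.0109, -0.1402, -0.9901, 1286.0703], [0.0, 0.0, 0.0, 1.0]]
```

```bash
python3 -c "
import cv2,numpy as np
for n in('side','top'):
    a=cv2.imread(f'pics/{n}0.png');cv2.imwrite(f'pics/{n}0b.png',cv2.resize(a,(800,600),interpolation=cv2.INTER_CUBIC))"
```

```text
(no output)
```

View pics/side0b.png

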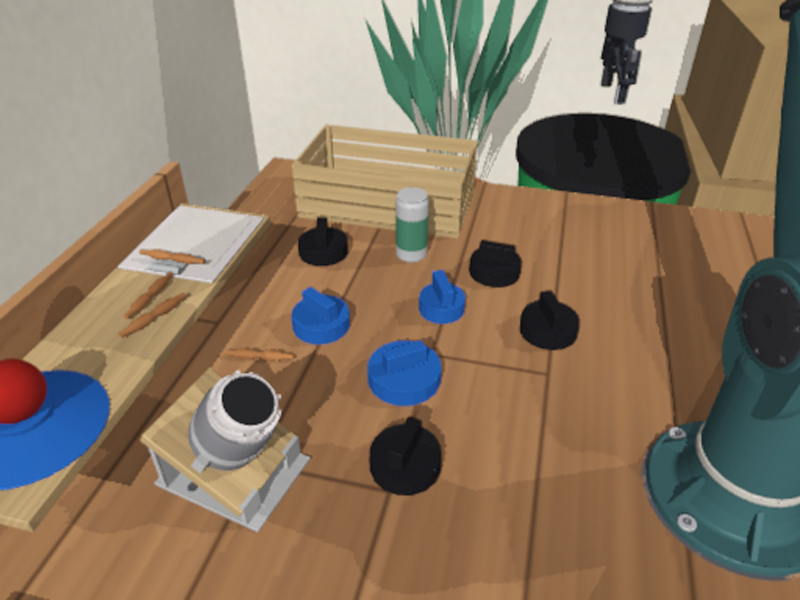

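View pics/top0b.png

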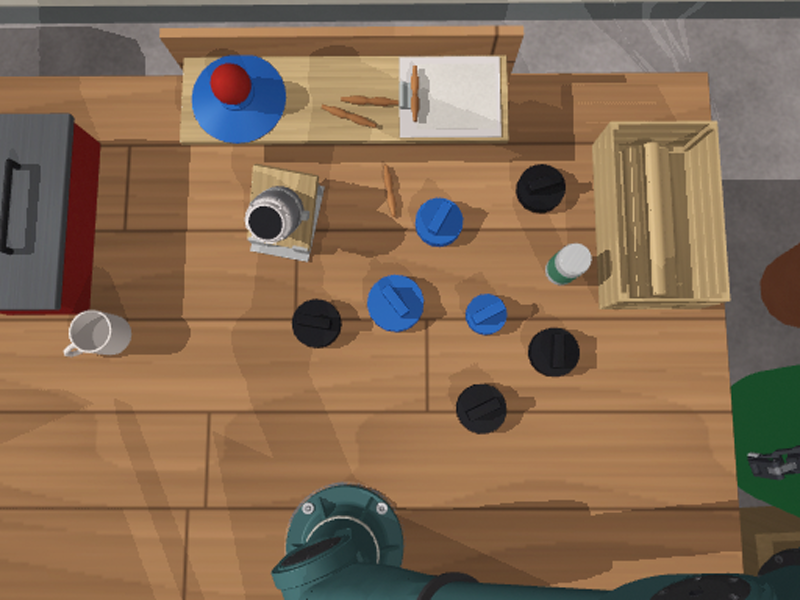

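```bash
cat > h.py <<'E'
import cv2,numpy as np
K={'side':(416.922,259.245,187.81),'top':(415.99,254.489,189.469)}
def ray(n,u,v,E=None,k=None):
    E=np.load(n+'_ext.npy') if E is None else E
    f,cx,cy=K[n] if k is None else k
    return E[:3,3],E[:3,:3]@np.array([(u-cx)/f,(v-cy)/f,1])
def onz(n,u,v,z,**k):
    o,d=ray(n,u,v,**k);return o+d*(z-o[2])/d[2]
def proj(n,p,E=None,k=None):
    E=np.load(n+'_ext.npy') if E is None else E
    f,cx,cy=K[n] if k is None else k
    c=(np.atleast_2d(p)-E[:3,3])@E[:3,:3];return np.c_[cx+f*c[:,0]/c[:,2],cy+f*c[:,1]/c[:,2]]
def tri(ob):
    A=np.zeros((3,3));b=np.zeros(3)
    for o,d in ob:
        d=d/np.linalg.norm(d);P=np.eye(3)-np.outer(d,d);A+=P;b+=P@o
    x=np.linalg.solve(A,b);return x,[np.linalg.norm(np.cross(x-o,d/np.linalg.norm(d))) for o,d in ob]
E
python3 - <<'E'
from h import *
for n in('side','top'):
    a=cv2.imread(f'pics/{n}0.png').astype(int)
    m=((a[:,:,0]>110)&(a[:,:,2]<80)).astype(np.uint8)
    N,L,S,C=cv2.connectedComponentsWithStats(m)
    for i in range(1,N):
        if S[i,4]>60:
            (cx,cy),r=cv2.minEnclosingCircle(np.argwhere(L==i)[:,::-1].astype(np.float32));print(n,S[i],C[i].round(1),onz(n,*C[i],25).round(1), 'circ',round(cx,1),round(cy,1),round(r,1))
s=lambda u,v:(u*.64,v*.64)
# dark hole centroid
obs=[]
for n,box in(('side',(130,235,185,280)),('top',(150,120,195,160))):
    g=cv2.imread(f'pics/{n}0.png').max(2)
    m=np.zeros_like(g);x0,y0,x1,y1=box;m[y0:y1,x0:x1]=(g[y0:y1,x0:x1]<60)
    N,L,S,C=cv2.connectedComponentsWithStats(m);i=1+S[1:,4].argmax()
    c=max(cv2.findContours((L==i).astype(np.uint8),0,1)[0],key=len);e=cv2.fitEllipse(c);print(n,S[i],C[i],e)
    obs.append(ray(n,*e[0]))
print('mouth',tri(obs))
for n,box in(('side',(85,220,210,345)),('top',(145,95,220,175))):
    x0,y0,x1,y1=box;a=cv2.imread(f'pics/{n}0.png')[y0:y1,x0:x1];k=600/max(a.shape);a=cv2.resize(a,None,fx=k,fy=k,interpolation=cv2.INTER_CUBIC)
    cv2.imwrite(f'pics/{n}_c.png',a);print(k)
a=cv2.imread('pics/side_c.png');b=cv2.imread('pics/top_c.png');k=400/600
A=cv2.resize(a,(400,400));B=cv2.resize(b,(400,int(b.shape[0]*400/b.shape[1])));c=np.zeros((max(400,B.shape[0]),800,3),np.uint8);c[:400,:400]=A;c[:B.shape[0],400:]=B;cv2.imwrite('pics/can.png',c)
E
```

```text
side [268 173  30  34 710] [282.3 191.9] [ 438.3 -266.4   25. ] circ 282.5 189.9 17.0
side [ 187  184   37   36 1004] [204.6 203.1] [ 621.9 -173.6   25. ] circ 204.5 202.3 19.4
side [ 235  218   48   42 1600] [258.5 238.1] [458.2 -83.9  25. ] circ 258.5 238.5 24.1
side [   0  237   70   76 3282] [ 33.9 274.8] [891.6 135.   25. ] circ 30.5 277.5 46.0
side [484 331  19  28 163] [491.4 342.8] [-15.6  74.7  25. ] circ 488.2 344.8 13.8
side [455 333  25  12 114] [470.4 338.1] [20.1 73.7 25. ] circ 467.1 336.8 12.2
top [ 123   35   60   57 2102] [153.8  65.2] [876.9 220.   25. ] circ 152.5 63.0 30.1
top [266 127  30  31 736] [280.4 141.8] [ 623.5 -183.3   25. ] circ 280.5 142.0 15.7
top [ 235  176   36   37 1012] [252.7 193.6] [461.3 -96.9  25. ] circ 252.9 193.8 18.2
top [298 188  26  26 533] [310.7 200.8] [ 438.8 -273.6   25. ] circ 310.7 200.8 13.1
top [175 363  21  14 180] [185.2 370.2] [-53.  98.  25.] circ 185.5 368.6 10.5
top [181 376  11   8  67] [186.8 379.9] [-79.6  92.9  25. ] circ 186.4 379.0 5.5
side [142 242  33  30 768] [158.27994792 256.26432292] ((158.27272033691406, 256.2770690917969), (28.37939453125, 32.5832633972168), 115.20980834960938)
top [159 132  21  21 339] [169.43362832 142.02654867] ((169.4228973388672, 142.02685546875), (19.007896423339844, 20.883028030395508), 135.70590209960938)
mouth (array([588.95193061, 133.21866636, 158.21129763]), [np.float64(0.28597616378231044), np.float64(0.28597616378214613)])
4.8
7.5
```

View pics/can.png

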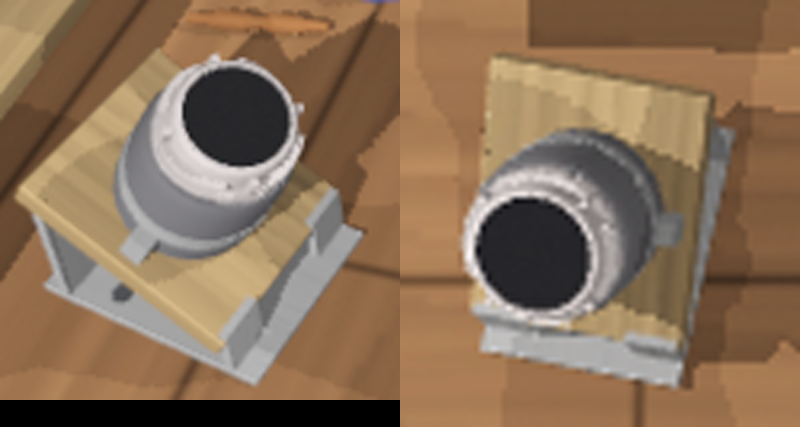

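The mouth triangulates to (589,133,158), and the expected height is 160. The board slopes down towards about -x, with a little +y.

Candidates in the top view (800x600):

| Thing | Pixel | Verdict |
|---|---|---|
| Blue lid | (439,221) | Medium, chosen |
| Blue lid | (396,303) | Large |
| Blue lid | (487,314) | Small |
| Black lids | (540,188), (317,323), (554,352), (481,409) | Decoys |
| Blue hat | (238,98) | Not a lid |

I'll go above the medium lid and take the close look there.

carry_out(series=[[-0.024, 0, 0.034, 0, 1], [-0.024, 0, 0.034, 0, 1], [-0.024, 0, 0.034, 0, 1], [-0.024, 0, 0.034, 0, 1], [-0.024, 0, 0.034, 0, 1], [-0.024, 0, 0.034, 0, 1], [-0.024, 0, 0.034, 0, 1], [-0.024, 0, 0.034, 0, 1]])

```text
time: 0.77
position: [407.6, -436.8, 231.0]
eef_rot: [0.564, -0.564, 0.427, -0.426]
wrist_force: [0.5, -1.3, -0.0]
finger_gap: 85.3
```

carry_out(series=[[-0.024, 0, 0.034, 0, 1], [-0.024, 0, 0.034, 0, 1], [-0.024, 0, 0.034, 0, 1], [-0.024, 0, 0.034, 0, 1], [-0.024, 0, 0.034, 0, 1], [-0.024, 0, 0.034, 0, 1], [-0.024, 0, 0.034, 0, 1], [-0.024, 0, 0.034, 0, 1]])

```text
time: 1.43
position: [616.9, -178.1, 230.9]
eef_rot: [-0.564, 0.564, -0.427, 0.426]
wrist_force: [-0.1, -0.5, -0.0]
finger_gap: 85.4
```

carry_out(series=[[0, -0.041, 0, 0.116, 1], [0, -0.041, 0, 0.116, 1], [0, -0.041, 0, 0.116, 1], [0, -0.041, 0, 0.116, 1], [0, -0.041, 0, 0.116, 1], [0, -0.041, 0, 0.116, 1], [0, -0.041, 0, 0.116, 1], [0, -0.041, 0, 0.116, 1]])

```text
time: 2.1
position: [615.6, -179.7, 561.0]
eef_rot: [0.312, -0.312, 0.635, -0.635]
wrist_force: [1.0, -1.4, -0.4]
finger_gap: 85.3
```

```bash
cat > w.py <<'E'
import sys
from bench import telemetry,get_image
from h import *
from scipy.spatial.transform import Rotation as Ro
s=telemetry.read_state();R=Ro.from_quat(np.roll(s['eef_rot'],-1)).as_matrix()
print(round(s['time'],2),'q',s['joint_pos'].round(3),'p',s['position'].round(1),'gap',round(s['finger_gap'],1),'F',s['wrist_force'].round(1),'T',s['torque'].round(2));print(R.round(3))
if len(sys.argv)>1:
    d=get_image(sys.argv[1]);cv2.imwrite(f'pics/{sys.argv[2]}.png',d['pixels']);np.savez(f'pics/{sys.argv[2]}.npz',E=d['extrinsics'],k=(d['fx'],d['cx'],d['cy']))
    print(d['extrinsics'].round(3).tolist(),d['fx'],d['cx'],d['cy'])
E
python3 w.py wrist w1
```

```text
2.1 q [ 0.065  0.288  0.211  1.342 -0.06   1.519 -1.958] p [ 615.6 -179.7  561. ] gap 85.3 F [ 1.  -1.4 -0.4] T [-0.05 -0.12 -0.01]
[[-0.611 -0.001  0.791]
 [-0.791  0.    -0.611]
 [ 0.    -1.    -0.001]]
[[-0.611, -0.764, -0.204, 667.849], [-0.791, 0.591, 0.157, -218.281], [0.001, 0.258, -0.966, 702.681], [0.0, 0.0, 0.0, 1.0]] 307.1264990152275 254.50992531641444 195.3094613252504
```

View pics/w1.png

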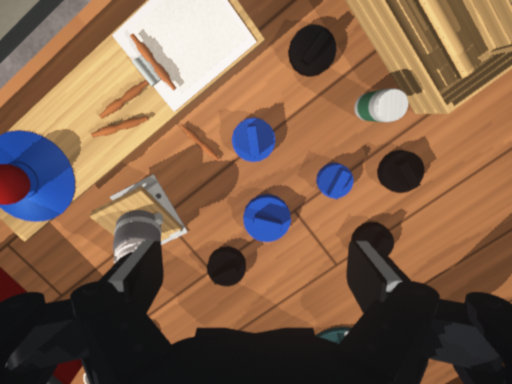

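Medium lid at (254,139) in the wrist view, with its bar nearly upright in the image. That means the bar runs along tool z, so the jaw turn is about right. Rows can't tilt the tool, and the mouth leans 30°. I'll now see what the arm does at the edge of its reach.

carry_out(series=[[-0.006, -0.041, -0.005, 0, 1], [-0.006, -0.041, -0.005, 0, 1], [-0.006, -0.041, -0.005, 0, 1], [-0.006, -0.041, -0.005, 0, 1], [-0.006, -0.041, -0.005, 0, 1], [-0.006, -0.041, -0.005, 0, 1], [-0.006, -0.041, -0.005, 0, 1], [-0.006, -0.041, -0.005, 0, 1]])

```text
time: 2.82
position: [595.5, -113.4, 831.0]
eef_rot: [-0.332, 0.295, -0.619, 0.648]
wrist_force: [-0.6, -0.1, -0.1]
finger_gap: 85.7
```

```bash
python3 w.py
```

```text
2.82 q [-0.037  0.32   0.295  0.692 -0.107  2.073 -2.037] p [ 595.5 -113.4  831. ] gap 85.7 F [-0.6 -0.1 -0.1] T [0.03 0.06 0.03]
[[-0.606  0.065  0.793]
 [-0.795 -0.014 -0.606]
 [-0.029 -0.998  0.06 ]]
```

carry_out(series=[[0, 0.041, 0, 0, 1], [0, 0.041, 0, 0, 1], [0, 0.041, 0, 0, 1], [0, 0.041, 0, 0, 1], [0, 0.041, 0, 0, 1], [0, 0.041, 0, 0, 1], [0, 0.041, 0, 0, 1], [0, 0.041, 0, 0, 1]])

```text
time: 3.48
position: [613.9, -117.6, 501.1]
eef_rot: [-0.332, 0.296, -0.62, 0.647]
wrist_force: [1.4, 0.2, 0.1]
finger_gap: 85.0
```

```bash
python3 w.py
```

```text
3.48 q [-0.085  0.242  0.26   1.537 -0.062  1.307 -2.042] p [ 613.9 -117.6  501.1] gap 85.0 F [1.4 0.2 0.1] T [ 0.04 -0.01  0.01]
[[-0.605  0.063  0.793]
 [-0.795 -0.012 -0.606]
 [-0.028 -0.998  0.057]]
```

Tilt gained at the reach limit persists, so I can set the 30° that way after gripping. Next is the grasp pose.

Run:
```python
from h import *
from scipy.optimize import least_squares
d=np.load('pics/w1.npz');W=dict(E=d['E'],k=d['k'])
def blob(f,near):
    a=cv2.imread(f).astype(int);m=((a[:,:,0]>90)&(a[:,:,2]<70)&(a[:,:,0]>a[:,:,1]*1.25)).astype(np.uint8)
    N,L,S,C=cv2.connectedComponentsWithStats(m);i=1+np.argmin(np.hypot(*(C[1:]-near).T)+1e3*(S[1:,4]<100));
    x=S[i];return np.array([x[0],x[1],x[0]+x[2],x[1]+x[3]],float)
obs=[('w1',blob('pics/w1.png',(254,139)),W),('top',blob('pics/top0.png',(280,142)),{}),('side',blob('pics/side0.png',(204,203)),{})]
t=np.linspace(0,2*np.pi,60)
def pts(p,r):
    c,s=np.cos(p[2]),np.sin(p[2]);q=[np.c_[r*np.cos(t),r*np.sin(t),0*t+z] for z in(0,29)]
    q.append(np.array([[c*a-s*b,s*a+c*b,z] for a in(-32,32) for b in(-10,10) for z in(29,61)]))
    q=np.vstack(q);q[:,:2]+=p[:2];return q
def bb(p,o,r):
    u=proj(o[0],pts(p,r),**o[2]);return np.r_[u.min(0)-.5,u.max(0)+.5]
for sel in([0],[0,1],[0,1,2]):
    r=least_squares(lambda p:np.concatenate([bb(np.r_[p,-.64],obs[i],47)-obs[i][1] for i in sel]),[620,-178]);print(sel,r.x.round(1),r.fun.round(1))
# bar angle from wrist: top face of the bar via brightness
a=cv2.imread('pics/w1.png')[115:165,225:285];cv2.imwrite('pics/lid_c.png',cv2.resize(a,(600,500),interpolation=cv2.INTER_CUBIC))
x=r.x
for az in(-30,-37,-44):
    c,s=np.cos(np.radians(az)),np.sin(np.radians(az));print(az,[((proj('w',[x[0]+c*l,x[1]+s*l,61],**W)[0]-(225,115))*10).round() for l in(-32,32)])
```

```text
[0] [ 624.1 -183.6] [-1.2 -1.   1.2  1.1]
[0, 1] [ 623.9 -184.1] [-1.  -1.1  1.4  1.  -1.1 -0.9  0.4  0.7]
[0, 1, 2] [ 623.7 -183.5] [-1.1 -0.8  1.3  1.3 -1.2 -0.8  0.2  0.8 -0.8 -2.4  0.6  0.6]
-30 [array([311., 418.]), array([270., 108.])]
-37 [array([293., 420.]), array([289., 107.])]
-44 [array([274., 419.]), array([308., 107.])]
```

View pics/lid_c.png

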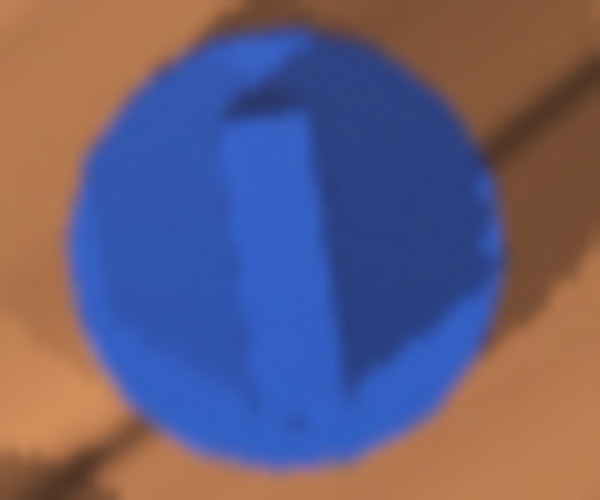

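carry_out(series=[[0.01, 0.04, 0.003, 0, 1], [0.01, 0.04, 0.003, 0, 1], [0.01, 0.04, 0.003, 0, 1], [0.01, 0.04, 0.004, 0, 1], [0.01, 0.04, 0.004, 0, 1], [0.01, 0.04, 0.004, 0, 1], [0, 0.04, 0, -0.05, 1], [0, 0.04, 0, -0.05, 1]])

```text
time: 4.15
position: [614.6, -183.2, 181.9]
eef_rot: [-0.362, 0.328, -0.602, 0.632]
wrist_force: [1.0, 0.6, 1.1]
finger_gap: 85.1
```

```bash
cat >> w.py <<'E'
np.save('R.npy',R);np.save('p.npy',s['position'])
E
cat > go.py <<'E'
import sys,numpy as np
R=np.load('R.npy');p=np.load('p.npy');print('tool mm',(R.T@(np.array([float(v) for v in sys.argv[1:4]])-p)).round(1))
E
python3 w.py;python3 go.py 624 -184 36
```

```text
4.15 q [ 0.085  0.527  0.19   1.897 -0.158  0.667 -1.754] p [ 614.6 -183.2  181.9] gap 85.1 F [1.  0.6 1.1] T [0.04 0.09 0.01]
[[-0.523  0.063  0.85 ]
 [-0.852 -0.013 -0.523]
 [-0.022 -0.998  0.06 ]]
tool mm [ -1.  146.2  -0.4]
```

carry_out(series=[[-0.001, 0.037, 0, 0, 1], [0, 0.037, 0, 0, 1], [0, 0.037, 0, 0, 1], [0, 0.025, 0, 0, 1], [0, 0.01, 0, 0, 1], [0, 0, 0, 0, 1], [0, 0, 0, 0, 0], [0, 0, 0, 0, 0]])

```text
time: 4.82
position: [627.5, -184.0, 40.2]
eef_rot: [-0.363, 0.326, -0.601, 0.633]
wrist_force: [-0.5, -0.8, 0.2]
finger_gap: 63.7
```

carry_out(series=[[0, 0, 0, 0, 0], [0, 0, 0, 0, 0], [0, 0, 0, 0, 0], [0, 0, 0, 0, 0], [0, 0, 0, 0, 0], [0, 0, 0, 0, 0], [0, 0, 0, 0, 0], [0, 0, 0, 0, 0]])

```text
time: 5.48
position: [627.4, -183.9, 40.1]
eef_rot: [-0.363, 0.326, -0.601, 0.633]
wrist_force: [-1.4, 0.6, 6.7]
finger_gap: 18.8
```

```bash
python3 w.py wrist w2; python3 w.py side s2; python3 -c "
import cv2,numpy as np
a=cv2.imread('pics/w2.png');b=cv2.imread('pics/s2.png')[120:270,130:330];cv2.imwrite('pics/m2.png',np.hstack([cv2.resize(a,(400,300)),cv2.resize(b,(400,300),interpolation=2)]))"
```

```text
5.48 q [ 0.132  0.735  0.123  1.934 -0.208  0.417 -1.714] p [ 627.4 -183.9   40.1] gap 18.8 F [-1.4  0.6  6.7] T [-0.11  0.46 -0.01]
[[-0.523  0.067  0.849]
 [-0.852 -0.013 -0.524]
 [-0.023 -0.998  0.064]]
[[-0.524, -0.838, -0.154, 673.839], [-0.852, 0.51, 0.121, -214.792], [-0.023, 0.195, -0.981, 185.575], [0.0, 0.0, 0.0, 1.0]] 307.1264990152275 254.50992531641444 195.3094613252504
5.53 q [ 0.132  0.735  0.123  1.934 -0.208  0.417 -1.714] p [ 627.3 -183.9   40. ] gap 18.8 F [-1.9  0.4  7. ] T [-0.13  0.41  0.05]
[[-0.524  0.066  0.849]
 [-0.852 -0.013 -0.524]
 [-0.023 -0.998  0.064]]
[[-0.971, -0.147, 0.186, 294.467], [-0.237, 0.596, -0.767, 586.63], [0.002, -0.789, -0.614, 710.244], [0.0, 0.0, 0.0, 1.0]] 416.9219350045984 259.2451081558336 187.80955857768606
```

View pics/m2.png

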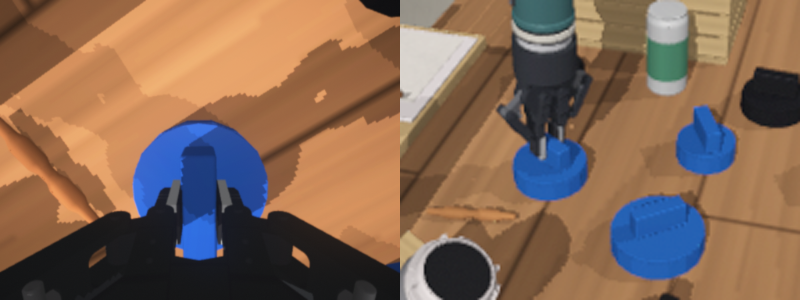

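Gripped: the pads are on the bar (wrist view about (205,200)) and the gap is 18.8. I'll lift, then tilt at the reach limit at azimuth about -9°.

carry_out(series=[[0, -0.015, 0, 0, 0], [0, -0.03, 0, 0, 0], [-0.005, -0.04, -0.001, 0, 0], [-0.005, -0.04, -0.001, 0, 0], [-0.005, -0.04, -0.001, 0, 0], [-0.005, -0.04, -0.001, 0, 0], [-0.005, -0.04, -0.001, 0, 0], [-0.005, -0.04, -0.001, 0, 0]])

```text
time: 6.25
position: [617.4, -150.8, 325.9]
eef_rot: [-0.362, 0.327, -0.602, 0.632]
wrist_force: [0.8, -0.4, -1.4]
finger_gap: 18.9
```

carry_out(series=[[-0.006, -0.041, -0.002, 0, 0], [-0.006, -0.041, -0.002, 0, 0], [-0.006, -0.041, -0.002, 0, 0], [-0.006, -0.041, -0.002, 0, 0], [-0.006, -0.041, -0.002, 0, 0], [-0.006, -0.041, -0.002, 0, 0], [-0.006, -0.041, -0.002, 0, 0], [-0.006, -0.041, -0.002, 0, 0]])

```text
time: 6.92
position: [607.1, -97.5, 653.2]
eef_rot: [-0.362, 0.327, -0.602, 0.632]
wrist_force: [1.2, -0.7, -1.9]
finger_gap: 19.1
```

```bash
cat >> w.py <<'E'
l=R@np.array([0,-.998,.064]);a=np.array([-.492,.087,.866])
print('lid axis',l.round(3),'tilt',np.degrees(np.arccos(l[2])).round(1),'az',np.degrees(np.arctan2(-l[1],-l[0])).round(1),'err',np.degrees(np.arccos(min(1,l@a))).round(1),'lidmid',(s['position']+R@[0,9.4,-3.4]).round(1))
E
python3 w.py
```

```text
6.92 q [-0.109  0.214  0.259  1.243 -0.051  1.626 -1.986] p [607.1 -97.5 653.2] gap 19.1 F [ 1.2 -0.7 -1.9] T [-0.01 -0.08 -0.02]
[[-0.524  0.065  0.849]
 [-0.851 -0.012 -0.525]
 [-0.023 -0.998  0.061]]
lid axis [-0.01  -0.021  1.   ] tilt 1.2 az 64.5 err 29.7 lidmid [604.8 -95.8 643.6]
```

carry_out(series=[[0, -0.041, 0, 0, 0], [0, -0.041, 0, 0, 0], [0, -0.041, 0, 0, 0], [0, -0.041, 0, 0, 0], [0, -0.041, 0, 0, 0], [0, -0.041, 0, 0, 0], [0, -0.041, 0, 0, 0], [0, -0.041, 0, 0, 0]])

```text
time: 7.58
position: [557.3, -89.2, 887.3]
eef_rot: [-0.39, 0.297, -0.577, 0.653]
wrist_force: [-1.0, 0.1, -1.0]
finger_gap: 18.6
```

```bash
python3 w.py
```

```text
7.58 q [-0.133  0.245  0.367  0.665 -0.109  2.075 -1.967] p [557.3 -89.2 887.3] gap 18.6 F [-1.   0.1 -1. ] T [ 0.05  0.24 -0.02]
[[-0.52   0.167  0.838]
 [-0.852 -0.029 -0.523]
 [-0.063 -0.986  0.157]]
lid axis [-0.113 -0.005  0.994] tilt 6.5 az 2.4 err 23.7 lidmid [556.1 -87.7 877.5]
```

carry_out(series=[[-0.002, -0.041, 0.006, 0, 0], [-0.002, -0.041, 0.006, 0, 0], [-0.002, -0.041, 0.006, 0, 0], [-0.002, -0.041, 0.006, 0, 0], [-0.002, -0.041, 0.006, 0, 0], [-0.002, -0.041, 0.006, 0, 0], [-0.002, -0.041, 0.006, 0, 0], [-0.002, -0.041, 0.006, 0, 0]])

```text
time: 8.25
position: [481.7, -80.1, 999.8]
eef_rot: [-0.451, 0.224, -0.514, 0.695]
wrist_force: [0.2, 0.6, -1.1]
finger_gap: 18.8
```

```bash
python3 w.py
```

```text
8.25 q [-0.33   0.134  0.585  0.539 -0.118  2.074 -1.965] p [481.7 -80.1 999.8] gap 18.8 F [ 0.2  0.6 -1.1] T [ 0.08  0.46 -0.06]
[[-0.493  0.395  0.775]
 [-0.857 -0.065 -0.512]
 [-0.152 -0.916  0.371]]
lid axis [-0.345  0.033  0.938] tilt 20.3 az -5.4 err 10.0 lidmid [482.8 -78.9 989.9]
```

carry_out(series=[[0.01, -0.032, 0.023, 0, 0], [0.01, -0.032, 0.023, 0, 0], [0.01, -0.032, 0.023, 0, 0], [0.01, -0.032, 0.023, 0, 0], [0, 0, 0, 0, 0], [0, 0, 0, 0, 0], [0, 0, 0, 0, 0], [0, 0, 0, 0, 0]])

```text
time: 8.92
position: [466.6, -145.7, 1039.5]
eef_rot: [-0.474, 0.193, -0.482, 0.711]
wrist_force: [0.3, -0.2, -0.1]
finger_gap: 18.8
```

```bash
python3 w.py
```

```text
8.92 q [ 0.042  0.15   0.342  0.409 -0.166  2.074 -1.873] p [ 466.6 -145.7 1039.5] gap 18.8 F [ 0.3 -0.2 -0.1] T [0.13 0.67 0.  ]
[[-0.476  0.487  0.732]
 [-0.86  -0.086 -0.503]
 [-0.182 -0.869  0.46 ]]
lid axis [-0.44   0.053  0.897] tilt 26.3 az -6.9 err 4.1 lidmid [ 468.7 -144.8 1029.8]
```

carry_out(series=[[0.021, -0.02, 0.027, 0, 0], [0.021, -0.02, 0.027, 0, 0], [0.021, -0.02, 0.027, 0, 0], [0, 0, 0, 0, 0], [0, 0, 0, 0, 0], [0, 0, 0, 0, 0], [0, 0, 0, 0, 0], [0, 0, 0, 0, 0]])

```text
time: 9.58
position: [456.0, -226.7, 1055.9]
eef_rot: [-0.485, 0.175, -0.461, 0.722]
wrist_force: [-0.6, 0.2, -1.6]
finger_gap: 18.4
```

```bash
python3 w.py
```

```text
9.58 q [ 0.416  0.2    0.117  0.3   -0.234  2.074 -1.772] p [ 456.  -226.7 1055.9] gap 18.4 F [-0.6  0.2 -1.6] T [0.13 0.71 0.  ]
[[-0.468  0.539  0.7  ]
 [-0.862 -0.104 -0.496]
 [-0.195 -0.836  0.513]]
lid axis [-0.493  0.072  0.867] tilt 29.9 az -8.3 err 1.3 lidmid [ 458.6 -226.  1046.3]
```

carry_out(series=[[-0.005, 0.016, -0.012, 0, 0], [-0.009, 0.032, -0.024, 0, 0], [-0.009, 0.032, -0.024, 0, 0], [-0.009, 0.032, -0.024, 0, 0], [-0.009, 0.032, -0.024, 0, 0], [-0.009, 0.032, -0.024, 0, 0], [-0.009, 0.032, -0.024, 0, 0], [-0.009, 0.032, -0.024, 0, 0]])

```text
time: 10.25
position: [489.8, -106.7, 784.0]
eef_rot: [-0.485, 0.174, -0.462, 0.722]
wrist_force: [1.2, -0.5, -1.8]
finger_gap: 18.6
```

carry_out(series=[[-0.009, 0.032, -0.024, 0, 0], [-0.009, 0.032, -0.024, 0, 0], [-0.009, 0.032, -0.024, 0, 0], [-0.009, 0.032, -0.024, 0, 0], [-0.009, 0.032, -0.024, 0, 0], [-0.009, 0.032, -0.024, 0, 0], [-0.009, 0.032, -0.024, 0, 0], [-0.009, 0.032, -0.024, 0, 0]])

```text
time: 10.92
position: [527.5, 24.1, 486.1]
eef_rot: [-0.485, 0.174, -0.462, 0.722]
wrist_force: [1.5, -0.7, -2.2]
finger_gap: 18.8
```

```bash
python3 w.py; python3 go.py 552 138.4 229.7
```

```text
10.92 q [ 0.177 -0.103 -0.402  2.045  0.302  0.675 -2.546] p [527.5  24.1 486.1] gap 18.8 F [ 1.5 -0.7 -2.2] T [ 0.1   0.65 -0.02]
[[-0.468  0.54   0.699]
 [-0.861 -0.103 -0.498]
 [-0.197 -0.835  0.513]]
lid axis [-0.494  0.07   0.867] tilt 29.9 az -8.1 err 1.4 lidmid [530.2  24.8 476.5]
tool mm [ -59.4  215.7 -171.3]
```

carry_out(series=[[0, 0.025, 0, -0.1, 0], [0, 0.025, 0, -0.1, 0], [0, 0.025, 0, -0.1, 0], [0, 0.025, 0, -0.1, 0], [0, 0.025, 0, -0.1, 0], [0, 0.025, 0, -0.1, 0], [0, 0.025, 0, -0.1, 0], [0, 0.025, 0, -0.1, 0]])

```text
time: 11.58
position: [636.5, 2.6, 319.5]
eef_rot: [0.627, -0.443, 0.235, -0.596]
wrist_force: [0.5, -0.6, -1.3]
finger_gap: 18.7
```

```bash
python3 w.py
python3 - <<'E'
import numpy as np
R=np.load('R.npy');p=np.load('p.npy')
L=np.array([589,133,159.5])+70*np.array([-.492,.087,.866]);print((R.T@(L-R@[0,9.4,-3.4]-p)).round(1))
E
```

```text
11.58 q [ 0.124  0.238 -0.349  2.113  0.872  0.377 -2.267] p [636.5   2.6 319.5] gap 18.7 F [ 0.5 -0.6 -1.3] T [ 0.09  0.7  -0.04]
[[ 0.179  0.539  0.823]
 [-0.956 -0.103  0.275]
 [ 0.233 -0.836  0.497]]
lid axis [-0.485  0.12   0.866] tilt 30.0 az -13.9 err 2.2 lidmid [638.8   0.7 310. ]
[-168.3   15.5  -75.9]
```

carry_out(series=[[-0.034, 0.003, -0.015, 0, 0], [-0.034, 0.003, -0.015, 0, 0], [-0.034, 0.003, -0.015, 0, 0], [-0.034, 0.003, -0.015, 0, 0], [-0.032, 0.003, -0.016, 0, 0], [0, 0, 0, 0, 0], [0, 0, 0, 0, 0], [0, 0, 0, 0, 0]])

```text
time: 12.25
position: [566.8, 119.4, 242.5]
eef_rot: [0.625, -0.443, 0.238, -0.597]
wrist_force: [0.3, -1.0, -1.5]
finger_gap: 18.8
```

```bash
python3 w.py side s3; python3 w.py top t3|tail -0
python3 - <<'E'
from h import *
a=cv2.imread('pics/s3.png')[170:330,85:285];b=cv2.imread('pics/t3.png')[90:190,130:255]
cv2.imwrite('pics/m3.png',np.hstack([cv2.resize(a,(400,320),interpolation=2),cv2.resize(b,(400,320),interpolation=2)]))
E
```

```text
12.25 q [-0.388  0.289 -0.097  2.283  1.328  0.385 -3.021] p [566.8 119.4 242.5] gap 18.8 F [ 0.3 -1.  -1.5] T [0.07 0.66 0.04]
[[ 0.173  0.535  0.827]
 [-0.957 -0.106  0.269]
 [ 0.232 -0.838  0.494]]
[[-0.971, -0.147, 0.186, 294.467], [-0.237, 0.596, -0.767, 586.63], [0.002, -0.789, -0.614, 710.244], [0.0, 0.0, 0.0, 1.0]] 416.9219350045984 259.2451081558336 187.80955857768606
lid axis [-0.481  0.123  0.868] tilt 29.8 az -14.4 err 2.4 lidmid [569.  117.5 232.9]Exception ignored on flushing sys.stdout:
BrokenPipeError: [Errno 32] Broken pipe
```

View pics/m3.png

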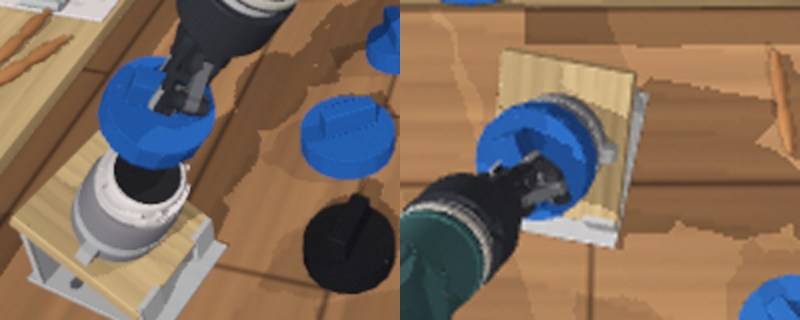

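Lid in hand sits above the mouth: the side crop shows it at (155,110), mouth at (150,180). j7 is close to its limit, so I'll turn backward while still clear to gain room.

carry_out(series=[[0, 0, 0, -0.1, 0], [0, 0, 0, -0.1, 0], [0, 0, 0, -0.1, 0], [0, 0, 0, -0.1, 0], [0, 0, 0, -0.1, 0], [0, 0, 0, -0.1, 0], [0, 0, 0, -0.1, 0], [0, 0, 0, -0.1, 0]])

```text
time: 13.02
position: [567.3, 116.7, 242.6]
eef_rot: [0.667, -0.641, -0.023, -0.378]
wrist_force: [-0.0, 0.5, -2.2]
finger_gap: 18.9
```

```bash
python3 w.py
cat > tgt.py <<'E'
import numpy as np,sys
M=np.array([589,133,159.5]);a=np.array([-.492,.087,.866])
R=np.load('R.npy');p=np.load('p.npy');o=np.array([0,9.4,-3.4])
m=p+R@o;d=m-M;print('height',(d@a).round(1),'off',(d-(d@a)*a).round(1),'tool off to remove',(-R.T@(d-(d@a)*a)).round(1),'to h=%s:'%sys.argv[1],(R.T@(M+float(sys.argv[1])*a-m)).round(1),'-a in tool',(-R.T@a).round(3))
E
python3 tgt.py 70
```

```text
13.02 q [-0.338  0.29  -0.151  2.281  1.336  0.4   -2.222] p [567.3 116.7 242.6] gap 18.9 F [-0.   0.5 -2.2] T [ 0.2   0.71 -0.01]
[[ 0.714  0.534  0.453]
 [-0.474 -0.108  0.874]
 [ 0.516 -0.838  0.176]]
lid axis [-0.504  0.164  0.848] tilt 32.0 az -18.0 err 4.7 lidmid [570.8 112.7 234.1]
height 71.8 off [ 17.1 -26.5  12.4] tool off to remove [-31.2  -1.6  13.2] to h=70: [-31.3   0.2  13.2] -a in tool [-0.054  0.998 -0.006]
```

carry_out(series=[[-0.016, 0, 0.007, 0, 0], [-0.015, 0, 0.006, 0, 0], [0, 0.01, 0, 0, 0], [0, 0.01, 0, 0, 0], [0, 0, 0, 0, 0], [0, 0, 0, 0, 0], [0, 0, 0, 0, 0], [0, 0, 0, 0, 0]])

```text
time: 13.68
position: [560.8, 143.1, 211.9]
eef_rot: [0.668, -0.64, -0.023, -0.378]
wrist_force: [0.3, -0.1, -0.8]
finger_gap: 18.7
```

```bash
python3 w.py side s4 ; python3 w.py top t4 >/dev/null; python3 tgt.py 70
cat > lidfit.py <<'E'
import sys
from h import *
from scipy.optimize import least_squares
# fit lid disc (skirt 47 mm radius, 29 high) to blue silhouettes: hull overlap points
def fit(sn,tn,m0,a0,save=None):
    t=np.linspace(0,2*np.pi,72,endpoint=False);obs=[]
    def model(m,l):
        e=np.cross(l,[0,1,0.]);e/=np.linalg.norm(e);f=np.cross(l,e)
        c=lambda z:m+l*z+47*(np.outer(np.cos(t),e)+np.outer(np.sin(t),f))
        return np.vstack([c(-30.5),c(-1.5)])
    for n,fn in(('side',sn),('top',tn)):
        a=cv2.imread(f'pics/{fn}.png').astype(int);mk=((a[:,:,0]>90)&(a[:,:,2]<80)&(a[:,:,0]>a[:,:,1]*1.25)).astype(np.uint8)
        c=proj(n,m0)[0];N,L,S,C=cv2.connectedComponentsWithStats(mk);i=1+np.argmin(np.hypot(*(C[1:]-c).T)+1e3*(S[1:,4]<150))
        cn=max(cv2.findContours((L==i).astype(np.uint8),0,1)[0],key=len)[:,0].astype(float);obs.append((n,cn));print(n,S[i],C[i].round(1))
    def res(x,full=True):
        l=np.array(a0)+np.r_[x[3:5],0];l/=np.linalg.norm(l);out=[]
        for n,cn in obs:
            h=cv2.convexHull(proj(n,model(x[:3],l)).astype(np.float32))
            out+=[cv2.pointPolygonTest(h,tuple(map(float,q)),True)-.5 for q in cn]
        return np.r_[out,np.array(x[3:5])*20]
    r=least_squares(res,np.r_[m0,0,0],loss='soft_l1',f_scale=.7,diff_step=1e-3,x_scale=[1,1,1,.02,.02])
    l=np.array(a0)+np.r_[r.x[3:5],0];l/=np.linalg.norm(l)
    M=np.array([589,133,159.5]);a=np.array([-.492,.087,.866]);d=r.x[:3]-M
    print('fit mid',r.x[:3].round(1),'axis',l.round(3),'cost',round(r.cost,1),'height',(d@a).round(1),'off',(d-d@a*a).round(1),'med|res|',np.median(abs(res(r.x))).round(2))
f=[float(v) for v in sys.argv[3:9]];fit(sys.argv[1],sys.argv[2],np.array(f[:3]),f[3:])
E
python3 - <<'E'
import numpy as np,subprocess
R=np.load('R.npy');p=np.load('p.npy');m=p+R@[0,9.4,-3.4];l=R@[0,-.998,.064]
subprocess.run(['python3','lidfit.py','s4','t4',*map(str,[*m,*l])])
E
```

```text
13.68 q [-0.399  0.351 -0.153  2.3    1.489  0.424 -2.442] p [560.8 143.1 211.9] gap 18.7 F [ 0.3 -0.1 -0.8] T [0.12 0.76 0.03]
[[ 0.714  0.534  0.453]
 [-0.475 -0.106  0.873]
 [ 0.514 -0.839  0.178]]
[[-0.971, -0.147, 0.186, 294.467], [-0.237, 0.596, -0.767, 586.63], [0.002, -0.789, -0.614, 710.244], [0.0, 0.0, 0.0, 1.0]] 416.9219350045984 259.2451081558336 187.80955857768606
lid axis [-0.504  0.161  0.848] tilt 32.0 az -17.7 err 4.5 lidmid [564.3 139.1 203.4]
height 50.8 off [ 0.2  2.  -0.1] tool off to remove [ 0.9  0.1 -1.8] to h=70: [  1.9 -19.1  -1.7] -a in tool [-0.053  0.998 -0.008]
side [ 134  219   57   57 1959] [158.4 249.8]
top [148 127  37  36 756] [168.9 143.3]
fit mid [570.1 130.2 189.5] axis [-0.674 -0.321  0.665] cost 742.2 height 35.1 off [-1.6 -5.9 -0.3] med|res| 1.74
```

```bash
cat > ov.py <<'E'
import sys
from h import *
R=np.load('R.npy');p=np.load('p.npy');m=p+R@[0,9.4,-3.4];l=R@[0,-.998,.064];t=np.linspace(0,2*np.pi,73)
def circ(m,l,z,r):
    e=np.cross(l,[0,1,0.]);e/=np.linalg.norm(e);f=np.cross(l,e);return m+l*z+r*(np.outer(np.cos(t),e)+np.outer(np.sin(t),f))
M=np.array([589,133,159.5]);a=np.array([-.492,.087,.866]);out=[]
for n,fn,(x0,y0,w,h) in(('side',sys.argv[1],(110,195,110,120)),('top',sys.argv[2],(140,105,66,72))):
    im=cv2.imread(f'pics/{fn}.png')[y0:y0+h,x0:x0+w];k=400/w;im=cv2.resize(im,(400,436),interpolation=2)
    P=lambda q:((proj(n,q)-(x0,y0)+.5)*k).astype(np.int32)[:,None]
    for z in(-30.5,-1.5):cv2.polylines(im,[P(circ(m,l,z,47))],True,(0,255,255),1)
    for z,r in((0,36),(-40,46)):cv2.polylines(im,[P(circ(M,a,z,r))],True,(0,0,255),1)
    bx=R[:,2];q=np.array([m+3.4*0*bx+l*30.5+s*32*bx for s in(-1,1)]);cv2.polylines(im,[P(q)],False,(0,255,0),1)
    out.append(im)
cv2.imwrite('pics/%s.png'%sys.argv[3],np.hstack(out))
E
python3 ov.py s4 t4 ov4
```

```text
(no output)
```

View pics/ov4.png

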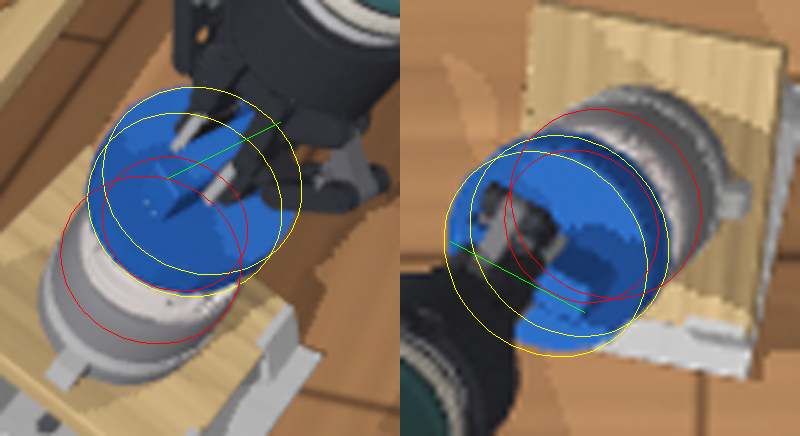

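Overlay: the predicted lid (yellow) matches the blue lid in both views to about 2 mm, and the lid sits over the neck. Lowering along the axis.

carry_out(series=[[0, 0.008, -0.001, 0, 0], [0, 0.006, -0.001, 0, 0], [0, 0.003, 0, 0, 0], [0, 0.002, 0, 0, 0], [0, 0.002, 0, 0, 0], [0, 0.002, 0, 0, 0], [0, 0.002, 0, 0, 0], [0, 0, 0, 0, 0]])

```text
time: 14.45
position: [571.9, 140.8, 188.9]
eef_rot: [0.669, -0.641, -0.023, -0.375]
wrist_force: [-2.9, 1.6, -3.5]
finger_gap: 18.7
```

```bash
python3 w.py; python3 tgt.py 18
```

```text
14.45 q [-0.385  0.403 -0.149  2.298  1.615  0.415 -2.554] p [571.9 140.8 188.9] gap 18.7 F [-2.9  1.6 -3.5] T [0.7  1.45 0.17]
[[ 0.717  0.532  0.45 ]
 [-0.473 -0.103  0.875]
 [ 0.512 -0.841  0.177]]
lid axis [-0.502  0.159  0.85 ] tilt 31.8 az -17.5 err 4.4 lidmid [575.3 136.8 180.4]
height 25.2 off [-1.3  1.6 -0.9] tool off to remove [ 2.2  0.1 -0.7] to h=18: [ 1.8  7.3 -0.8] -a in tool [-0.049  0.999 -0.009]
```

carry_out(series=[[0, 0.0015, 0, 0, 0], [0, 0.0015, 0, 0, 0], [0, 0.001, 0, 0, 0], [0, 0.001, 0, 0, 0], [0, 0.001, 0, 0, 0], [0, 0, 0, 0, 0], [0, 0, 0, 0, 0], [0, 0, 0, 0, 0]])

```text
time: 15.12
position: [574.8, 139.8, 184.7]
eef_rot: [0.669, -0.641, -0.023, -0.376]
wrist_force: [-7.4, 2.1, 4.5]
finger_gap: 18.7
```

```bash
python3 w.py; python3 tgt.py 18
```

```text
15.12 q [-0.38   0.413 -0.151  2.297  1.642  0.416 -2.578] p [574.8 139.8 184.7] gap 18.7 F [-7.4  2.1  4.5] T [0.58 1.86 0.15]
[[ 0.717  0.533  0.45 ]
 [-0.473 -0.103  0.875]
 [ 0.513 -0.84   0.178]]
lid axis [-0.503  0.159  0.85 ] tilt 31.8 az -17.6 err 4.4 lidmid [578.3 135.9 176.2]
height 19.9 off [-0.9  1.2 -0.6] tool off to remove [ 1.5  0.1 -0.5] to h=18: [ 1.4  2.  -0.5] -a in tool [-0.05   0.998 -0.009]
```

carry_out(series=[[0, 0.001, 0, 0, 0], [0, 0.001, 0, 0, 0], [0, 0, 0, 0, 0.5], [0, 0, 0, 0, 0.5], [0, 0, 0, 0, 0.5], [0, 0, -0.001, 0, 0.5], [0, 0.001, -0.001, 0, 0.5], [0, 0.001, -0.001, 0, 0.5]])

```text
time: 15.78
position: [577.3, 135.6, 180.9]
eef_rot: [0.668, -0.641, -0.024, -0.377]
wrist_force: [-0.1, -0.1, 0.4]
finger_gap: 42.8
```

carry_out(series=[[0, 0, 0, 0, 0.5], [0, 0, 0, 0, 0], [0, 0, 0, 0, 0], [0, 0, 0, 0, 0], [0, 0, 0, 0, 0], [0, 0, 0, 0, 0], [0, 0, 0, 0, 0], [0, 0, 0, 0, 0]])

```text
time: 16.45
position: [576.1, 136.9, 181.0]
eef_rot: [0.669, -0.641, -0.024, -0.376]
wrist_force: [-3.4, 0.9, 5.2]
finger_gap: 19.1
```

```bash
python3 w.py; python3 tgt.py 18
```

```text
16.45 q [-0.372  0.421 -0.152  2.3    1.672  0.416 -2.603] p [576.1 136.9 181. ] gap 19.1 F [-3.4  0.9  5.2] T [0.22 0.98 0.06]
[[ 0.716  0.533  0.45 ]
 [-0.473 -0.104  0.875]
 [ 0.513 -0.84   0.178]]
lid axis [-0.504  0.159  0.849] tilt 31.9 az -17.6 err 4.4 lidmid [579.6 132.9 172.5]
height 15.9 off [-1.6 -1.5 -0.8] tool off to remove [0.8 0.1 2.1] to h=18: [ 1.  -2.   2.2] -a in tool [-0.051  0.998 -0.009]
```

carry_out(series=[[0, 0, 0, -0.08, 0], [0, 0, 0, -0.08, 0], [0, 0, 0, -0.08, 0], [0, 0, 0, -0.08, 0], [0, 0, 0, -0.08, 0], [0, 0, 0, 0, 0], [0, 0, 0, 0, 0], [0, 0, 0, 0, 0]])

```text
time: 17.12
position: [575.5, 140.1, 182.1]
eef_rot: [-0.653, 0.701, 0.157, 0.24]
wrist_force: [-11.2, 3.8, 16.1]
finger_gap: 18.8
```

```bash
cat > st.py <<'E'
import numpy as np
from bench import telemetry
from scipy.spatial.transform import Rotation as Ro
s=telemetry.read_state();R=Ro.from_quat(np.roll(s['eef_rot'],-1)).as_matrix();p=s['position'];np.save('R.npy',R);np.save('p.npy',p)
M=np.array([589,133,159.5]);a=np.array([-.492,.087,.866]);a/=np.linalg.norm(a);d=p-M
e=np.cross([0,1,0],a);e/=np.linalg.norm(e);f=np.cross(a,e)
print('t',round(s['time'],2),'h',(d@a).round(2),'off(tool)',(R.T@(d-d@a*a)).round(1),'yaw',np.degrees(np.arctan2(R[:,2]@f,R[:,2]@e)).round(1),'Fax',(s['wrist_force']@a).round(1),'F',s['wrist_force'].round(1),'Tax',(s['torque']@a).round(2),'T',s['torque'].round(2),'gap',round(s['finger_gap'],1),'q',s['joint_pos'].round(2),'-a tool',(-R.T@a).round(3))
E
python3 st.py
```

```text
t 17.12 h 26.82 off(tool) [-1.  -0.1  4.7] yaw 84.3 Fax 19.8 F [-11.2   3.8  16.1] Tax -0.12 T [0.6  1.18 0.08] gap 18.8 q [-0.41  0.42 -0.11  2.3   1.68  0.39 -2.21] -a tool [-0.051  0.999  0.006]
```

carry_out(series=[[0, -0.002, -0.001, 0, 0], [0, -0.001, -0.001, -0.07, 0], [0, -0.0005, 0, -0.07, 0], [0, -0.0005, 0, -0.07, 0], [0, -0.0005, 0, -0.07, 0], [0, -0.0005, 0, -0.07, 0], [0, 0, 0, 0, 0], [0, 0, 0, 0, 0]])

```text
time: 17.78
position: [573.8, 137.6, 185.0]
eef_rot: [-0.615, 0.733, 0.267, 0.115]
wrist_force: [0.7, 5.1, -1.4]
finger_gap: 19.2
```

```bash
python3 st.py
```

```text
t 17.78 h 29.98 off(tool) [-0.1 -0.1  2.1] yaw 104.3 Fax -1.1 F [ 0.7  5.1 -1.4] Tax -0.02 T [1.33 0.68 0.66] gap 19.2 q [-0.44  0.41 -0.06  2.3   1.67  0.37 -1.86] -a tool [-0.044  0.999  0.025]
```

carry_out(series=[[0, 0.001, 0, 0, 0], [0, 0.001, 0, 0, 0], [0, 0.001, 0, -0.07, 0], [0, 0, 0, -0.07, 0], [0, 0, 0, -0.07, 0], [0, 0, 0, -0.07, 0], [0, 0, 0, 0, 0], [0, 0, 0, 0, 0]])

```text
time: 18.45
position: [573.8, 137.0, 182.0]
eef_rot: [-0.572, 0.741, 0.35, 0.011]
wrist_force: [-2.5, 5.0, -0.0]
finger_gap: 18.7
```

```bash
python3 st.py
```

```text
t 18.45 h 27.36 off(tool) [-1.  -0.1  2.5] yaw 120.4 Fax 1.6 F [-2.5  5.  -0. ] Tax 0.04 T [1.27 1.25 0.64] gap 18.7 q [-0.47  0.41 -0.03  2.31  1.69  0.36 -1.6 ] -a tool [-0.034  0.999  0.035]
```

carry_out(series=[[0, 0.0015, 0, 0, 0], [0, 0.0015, 0, 0, 0], [0, 0.001, 0, 0, 0], [0, 0.001, 0, 0, 0], [0, 0, 0, 0, 0], [0, 0, 0, 0, 0], [0, 0, 0, 0, 0], [0, 0, 0, 0, 0]])

```text
time: 19.12
position: [576.3, 136.3, 177.1]
eef_rot: [-0.573, 0.741, 0.35, 0.01]
wrist_force: [-1.7, 5.1, -2.0]
finger_gap: 18.9
```

```bash
python3 st.py
```

```text
t 19.12 h 21.78 off(tool) [-1.3 -0.1  2.4] yaw 120.3 Fax -0.4 F [-1.7  5.1 -2. ] Tax -0.0 T [1.33 1.39 0.61] gap 18.9 q [-0.46  0.42 -0.03  2.31  1.71  0.36 -1.62] -a tool [-0.033  0.999  0.034]
```

carry_out(series=[[0, 0.001, 0, 0, 0], [0, 0.001, 0, 0, 0], [0, 0.001, 0, 0, 0], [0, 0.001, 0, 0, 0], [0, 0, 0, 0, 0], [0, 0, 0, 0, 0], [0, 0, 0, 0, 0], [0, 0, 0, 0, 0]])

```text
time: 19.78
position: [577.9, 135.4, 176.3]
eef_rot: [-0.572, 0.742, 0.351, 0.012]
wrist_force: [-16.6, 5.3, 23.2]
finger_gap: 18.9
```

```bash
python3 st.py
```

```text
t 19.78 h 20.27 off(tool) [-0.8 -0.1  1.3] yaw 120.3 Fax 28.7 F [-16.6   5.3  23.2] Tax -0.08 T [ 0.44  1.69 -0.01] gap 18.9 q [-0.45  0.43 -0.04  2.31  1.73  0.37 -1.64] -a tool [-0.036  0.999  0.037]
```

carry_out(series=[[0, -0.002, 0, 0, 0], [0, -0.0005, 0, 0, 0], [0, 0, 0, 0.06, 0], [0, 0, 0, 0.06, 0], [0, 0, 0, 0.06, 0], [0, 0.0002, 0, 0.06, 0], [0, 0.0002, 0, 0.06, 0], [0, 0, 0, 0, 0]])

```text
time: 20.45
position: [576.9, 135.2, 175.5]
eef_rot: [-0.618, 0.732, 0.259, 0.122]
wrist_force: [-4.4, 4.2, 1.5]
finger_gap: 19.2
```

```bash
python3 st.py
```

```text
t 20.45 h 20.06 off(tool) [-2.5 -0.1  1. ] yaw 103.0 Fax 3.8 F [-4.4  4.2  1.5] Tax -0.18 T [1.08 1.84 0.22] gap 19.2 q [-0.42  0.43 -0.08  2.3   1.71  0.38 -1.92] -a tool [-0.041  0.999  0.024]
```

carry_out(series=[[0.0005, 0.0005, 0, 0.07, 0], [0.0005, 0.0004, 0, 0.07, 0], [0, 0.0004, 0, 0.07, 0], [0, 0.0004, 0, 0.07, 0], [0, 0.0004, 0, 0.07, 0], [0, 0.0004, 0, 0.07, 0], [0, 0.0004, 0, 0.07, 0], [0, 0, 0, 0, 0]])

```text
time: 21.12
position: [579.0, 134.8, 173.9]
eef_rot: [-0.662, 0.681, 0.102, 0.296]
wrist_force: [-6.9, 3.9, 5.5]
finger_gap: 19.1
```

```bash
python3 st.py
```

```text
t 21.12 h 17.54 off(tool) [-1.6 -0.1 -0.2] yaw 75.0 Fax 8.5 F [-6.9  3.9  5.5] Tax -0.12 T [0.89 1.9  0.18] gap 19.1 q [-0.36  0.44 -0.15  2.3   1.71  0.41 -2.4 ] -a tool [-0.048  0.999  0.003]
```

carry_out(series=[[0, 0.0003, 0, 0.07, 0], [0, 0.0004, 0, 0.07, 0], [0, 0.0004, 0, 0.07, 0], [0, 0.0004, 0, 0.07, 0], [0, 0.0004, 0, 0.07, 0], [0, 0, 0, 0, 0], [0, 0, 0, 0, 0], [0, 0, 0, 0, 0]])

```text
time: 21.78
position: [579.7, 134.7, 172.2]
eef_rot: [0.67, -0.619, 0.015, -0.41]
wrist_force: [-6.5, 4.3, 3.9]
finger_gap: 18.6
```

```bash
python3 st.py
```

```text
t 21.78 h 15.67 off(tool) [-1.7 -0.1 -0.7] yaw 55.0 Fax 6.9 F [-6.5  4.3  3.9] Tax -0.12 T [1.   1.91 0.24] gap 18.6 q [-0.33  0.44 -0.2   2.3   1.71  0.43 -2.74] -a tool [-0.045  0.999 -0.014]
```

carry_out(series=[[0, 0.0003, 0, 0.05, 0], [0, 0.0003, 0, 0.05, 0], [0, 0, 0, 0.03, 0], [0, 0, 0, 0, 0], [0, 0, 0, 0, 0], [0, 0, 0, 0, 0], [0, 0, 0, 0, 0], [0, 0, 0, 0, 0]])

```text
time: 22.45
position: [580.4, 135.7, 172.0]
eef_rot: [0.669, -0.593, 0.054, -0.446]
wrist_force: [-5.7, 4.7, 5.7]
finger_gap: 19.3
```

```bash
python3 st.py
```

```text
t 22.45 h 15.34 off(tool) [-1.9 -0.1  0.2] yaw 48.2 Fax 8.1 F [-5.7  4.7  5.7] Tax 1.53 T [-0.07  1.73  1.55] gap 19.3 q [-0.31  0.44 -0.21  2.3   1.71  0.44 -2.86] -a tool [-0.044  0.999 -0.022]
```

Home: 72° forward of the drop, an axial torque of 1.5 N m and 5 mm of descent. Letting go and backing off.

carry_out(series=[[0, 0, 0, 0, 0.6], [0, 0, 0, 0, 0.6], [0, 0, 0, 0, 0.6], [0, 0, 0, 0, 0.6], [0, -0.005, 0, 0, 0.6], [0, -0.02, 0, 0, 0.6], [0, -0.03, 0, 0, 0.6], [0, -0.03, 0, 0, 0.6]])

```text
time: 23.12
position: [536.8, 141.4, 244.3]
eef_rot: [0.666, -0.592, 0.058, -0.451]
wrist_force: [0.1, -0.0, 0.2]
finger_gap: 51.4
```

carry_out(series=[[0, -0.03, 0, 0, 0.6], [0, -0.03, 0, 0, 0.6], [0, -0.03, 0, 0, 0.6], [0, -0.03, 0, 0, 0.6], [0, 0, 0, 0, 0.6], [0, 0, 0, 0, 0.6], [0, 0, 0, 0, 0.6], [0, 0, 0, 0, 0.6]])

```text
time: 23.78
position: [473.3, 153.7, 343.6]
eef_rot: [0.666, -0.592, 0.057, -0.45]
wrist_force: [0.1, -0.5, -0.8]
finger_gap: 51.3
```

```bash
python3 st.py; python3 w.py side s5 >/dev/null; python3 w.py top t5 >/dev/null
python3 - <<'E'
import numpy as np
from h import *
M=np.array([589,133,159.5]);a=np.array([-.492,.087,.866]);t=np.linspace(0,2*np.pi,73);e=np.cross(a,[0,1,0.]);e/=np.linalg.norm(e);f=np.cross(a,e);out=[]
for n,fn,(x0,y0,w,h) in(('side','s5',(100,190,130,140)),('top','t5',(130,95,90,97))):
    im=cv2.imread(f'pics/{fn}.png')[y0:y0+h,x0:x0+w];k=400/w;im=cv2.resize(im,(400,431),interpolation=2)
    for z in(-23.4,5.6):cv2.polylines(im,[((proj(n,M+a*z+47*(np.outer(np.cos(t),e)+np.outer(np.sin(t),f)))-(x0,y0)+.5)*k).astype(np.int32)[:,None]],True,(0,255,255),1)
    out.append(im)
cv2.imwrite('pics/m5.png',np.hstack(out))
E
```

```text
t 23.78 h 218.16 off(tool) [-8.3 -0.5 -5.2] yaw 47.6 Fax -0.8 F [ 0.1 -0.5 -0.8] Tax -0.0 T [ 0.06  0.55 -0.02] gap 51.3 q [-0.36  0.04 -0.31  2.28  0.84  0.61 -2.1 ] -a tool [-0.049  0.999 -0.017]
```

View pics/m5.png

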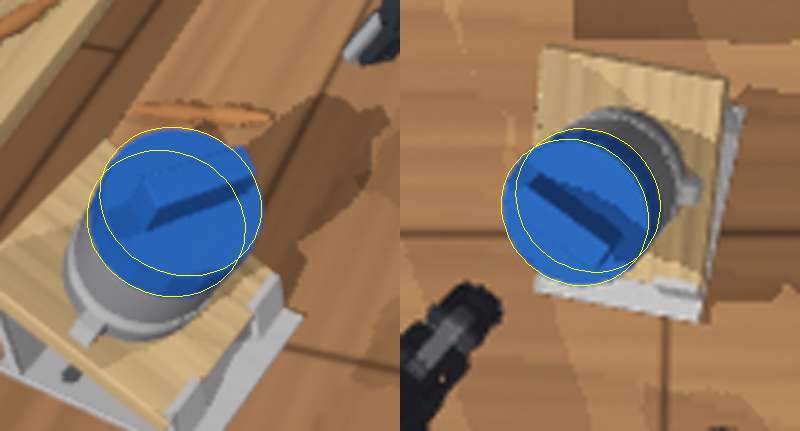

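The lid sits squarely at the predicted home pose in both views: side (175,210), top (580,207). The white neck is covered, and the gripper is clear with no contact force.

```bash
python3 -c "
from bench import robot;print(robot.hand_in())"
```

```text
the job is handed in; nothing more can be done
None
```

The canister is closed with the medium blue lid, screwed to its stop and let go. I handed the job in at about 24 s. No verdict was reported.

**How it went**
- **Tilt:** The move rows cannot tilt the tool, and the mouth leans 30°. I leaned the tool over by pushing at the arm's reach limit with the lid gripped.
- **Seating:** I set the lid on the mouth, let it settle and took a fresh grip. I then turned it back about 60° until it dropped into the thread.
- **Screwing home:** I screwed it forward 72°. It went down 5 mm to the stop, with about 1.5 N m of torque there, and axial force during the screw-down stayed under 10 N.

**Last checks**
- **Position:** The side and top pictures show the lid matching the predicted home outline. From tool height it is about 7.2 mm above the rim plane, against 7.1 mm given. That depends on my estimate of where the fingers hold the bar.
- **Gripper:** It is about 200 mm clear, and the force reading is near zero.

**What disagreed or was not checked**
- The tool axis stayed about 3° off the canister axis. The lid was about 4° off square by my estimate at first contact, before I let it settle.
- My automatic lid fit from the images was poor, so I used overlays instead.
- Axial force briefly reached 20 N on the ramp and 29 N when I pressed to confirm the drop.
- Joint 6 read 2.075 at its limit, which is listed as 2.07.
- I did not measure the other lids and the can again at the end. The arm never went near them. The bail looks unmoved in the final side view.

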